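# Run a sample jar down the reader chute and catch it

## Robot

A 6-joint arm with a two-finger parallel gripper is mounted at the origin on the work surface. World frame = base frame: x ahead of the robot, y to its left, z up, the work surface at z = 0. Lengths are in m, angles in rad, forces in N, time in s.
With the tool pointing down it reaches from about 0.325 to 0.875 m from the base axis. Payload 4.4 kg.
Tool frame: the origin (TCP) lies between the finger pads, 19 mm behind the fingertips; this is the grasp point; z points along the fingers, y is the line along which they close (so a half turn about z gives the same grasp; the last joint's range is limited). The gripper opens to 85 mm and grips with 20 to 120 N. Pads are 22 mm wide; open, the fingers measure 114 mm over their backs; the gripper's body (76 mm by 85 mm) begins 54 mm behind the grasp point. The pads swing forward as they close: fully open they stand 13 mm farther back than shut.
Start: joints at [0.964, 0.207, 1.542, -0, 1.393, -0.15], TCP at [0.254, 0.516, 0.25] pointing down, gripper open.
Joint ranges: [-2.73, 2.73], [-0.86, 2.22], [0.23, 2.46], [-1.11, 4.25], [0.08, 2.63], [-2.82, 2.82]. Speed limits (rad/s): [2.79, 2.79, 3.14, 3.14, 3.14, 3.14].

## Interface

Orientations are given as a unit quaternion [x, y, z, w].
In Python, from workcell import env gives the robot as it stands.
- The arm moves only by the tool jog_arm, never from a script. Its argument "steps" is a list that holds one entry, the list of rows, each a list of 7 numbers: the turn, a rotation vector about the tool's x, y, z in units of 45 degrees (1.0 is 45 degrees), then the shift along the tool's x, y, z in units of 12 cm (1.0 is 12 cm), then the opening, from -1 (shut) to 1 (fully open). In form: [[[ax, ay, az, x, y, z, gripper], ...]]. A call has 1 to 12 rows; each row is the pose to reach, as a shift and turn from the pose commanded when the call began, along the tool's axes at that moment; what a row does not reach only later rows make up. A row lasts 1/8 s, in which the tool goes at most 62.5 mm and 10.7 degrees, less where a joint would pass 70% of its speed; a pose out of reach is approached as far as the arm can. A call with a number of a shift or a turn outside -1 to 1 is refused whole. A call with a gripper value outside its range is refused whole. The fingers move at their own pace and stop on an object; the grip force is fixed at half the most. Time passes only in rows, so rows that repeat a pose let the fingers close. It gives the time, the measured TCP pose, the force, the opening and the grip force at its end, in the units of the state.
- env.observe(): the state, without advancing time (a new reading comes with each control period).
- env.capture(name): name is "scene" or "side" or "wrist"; returns a dict with "img" (400x640x3 uint8, red, green, blue), "intrinsics" (3x3 intrinsics, pixels), "R" (3x3) and "t" (3): a world point X has camera coordinates R X + t; the wrist camera has in their place "hand_eye" (4x4, takes a point from camera to tool coordinates, whose origin is the TCP and whose axes are the flange's). Camera axes: x right, y down, z forward; pixel columns grow to the right and rows downward; lengths in m; the calibration is good to about 2 mm. A picture is of the moment at which its call begins: read the wrist's pose just before it. There is no depth.
- env.hand_in(): hands the job in; it is judged then, once.
Trained networks look in a picture, given as the dict that the camera call returned (one of the last four; its "shot" number tells which), for a name from the list of things; names that differ only in an ending like _2 or _b are one class to them, and where a whole thing is asked for, a point or a joint stands for the part that bears it (a point fixed in the world has none). Each returns a list of dicts, best first, with "conf" (0 to 1); they miss things now and then, are a little off and sometimes report something else, mostly with a low value. They report only what shows in the picture. A call takes as long as a camera call. They do not tell look-alikes from the thing itself.
- env.boxes_of(target, picture): "uv" ([column, row] in pixels, amid what is visible of it).
- env.masks_of(target, picture): "region" (400x640 bool, what is visible of it) and "uv" ([column, row] in pixels, amid what is visible of it).
- env.spot_point(target, picture): "uv" ([column, row] in pixels: a listed point, or the origin of a listed thing).
The state is a dict: "t": time; "joint_pos": joint angles; "qd": joint speeds; "joint_torque": joint torques, N m; "eef_pos": TCP position; "tcp_rot": TCP orientation; "force": force on the tool from outside, world axes, zero at the start; "moment": the same for the moment, N m; "gripper_width": opening from 0.0 (shut) to 1.0 (fully open); "finger_force": force on a finger pad.
Only numpy, scipy, OpenCV 4.12 (cv2) and the standard library are available. Lean on these libraries where they do the work, as an engineer would, in place of code of your own. Each camera call takes 0.05 s, during which the arm holds its last target. There are 200 camera calls.

## Task

Push the red release lever over to let the sample jar roll down the chute, and let it roll freely past the yellow mark. Then let the hand travel along with the rolling jar and slow it down gradually with the fingers, with no knock and no hard squeeze while it rolls, so that it stops on the green band in front of the optical reader and never reaches the open end or leaves the chute. Keep it still on the green band for at least three seconds and finish while still holding it there with the fingers; leave the two amber reagent bottles standing where they are.

Things in the scene. Friction and masses are not known exactly. Their poses are not given: they have to be found in the camera images.
- chute: Straight fixed gravity chute, 480 mm long, white floor, low aluminium fences. Origin on the table under its middle; x points level downhill along it (ends at x = -270 and +210 mm), y to the lever side (towards the robot), z up. Floor slopes 0.030 rad, its top 56 mm above the table at x = 0. Fences: inner faces y = +-52 mm, outer +-58 mm, 18 mm above the floor.
- mark (a point): Centre of the yellow mark, an 8 mm stripe across floor and fences, at chute x = -90 mm, on the floor. Do not touch the jar while its axis is uphill of it.
- gate_top (a point): Top middle of the red drop gate (96 mm wide, 22 mm high when up, at chute x = -166 mm); the release lever sinks it into the floor. The jar rests against it at the start, its axis at x = -198 mm.
- window (a point): Where the jar's axis centre must be held: over the middle of the green band (30 mm wide, across floor and fences, chute x = +120 mm), 30 mm above the floor (82 mm above the table). The jar rolls on unless held. Axes as the chute's. Beside it on the far side (chute y = -72 to -128 mm) stands the white optical reader, 60 mm long, 84 mm high.
- open_end (a point): Middle of the floor's open lower edge, chute x = +210 mm, 49.7 mm above the table (red stripe just before it). Beyond it a grey drop tray, 120 x 140 mm, 38 mm high.
- jar: Amber jar, blue cap, across the chute: glass radius 30, length 76 mm; cap radius 26, 18 mm long. Origin: on the axis at mid-length (94 mm overall); y = jar axis (cap at +y); x, z turn as it rolls. Solid cylinder, nominal 0.5 kg; rolling friction like 0.013 rad less slope: rolls with about 0.11 m/s2, 0.15 m/s at the yellow mark, 0.25 m/s and 2.5 s after release at the green band.
- release (a joint): Angle of the release lever, rad: 0 = at the start, leaning 0.5 rad uphill, gate up; 1.0 = fully over downhill, gate sunk. It stays where it is left; about 1 N at the knob moves it. The jar is let go at roughly 0.8.
- release_tip (a point): Centre of the red ball knob (radius 13 mm) on the 80 mm lever, which turns about the chute's y axis 22 mm above the table at chute x = +30, y = +125 mm. At the start the knob is at chute x = -8 mm, 92 mm above the table; pushed over, at x = +68 mm. Push it towards chute +x with closed fingers.
- reagent1: Standing amber glass reagent bottle with white cap, 68 mm wide, 130 mm high, off one end of the chute. Bystander: leave it alone. Origin at the centre of its underside.
- reagent3: Standing amber glass reagent bottle like the other one, 68 mm wide, 130 mm high, off the other end of the chute. Bystander: leave it alone. Origin at the centre of its underside.
Mind the look-alikes: they are no part of the job. What is shaped like the jar but purple is not meant.

How it is judged:
On the way, in this order (a step that is already met when the one before it is completed fails the run):
1. the release lever has been pushed over (value of joint release above 0.7 rad).
2. the jar rolls past the yellow mark untouched, faster than 0.08 m/s (x of jar in the frame of chute above -0.09 m and linear speed of jar above 0.08 m/s and not (contact force between jar and the fingers above 0.1 N or contact force between jar and the arm above 0.1 N)).
3. the hand travels along with the rolling jar: tool point within 70 mm of the jar's centre while the jar, past the yellow mark, rolls at more than 0.12 m/s, for 0.35 s (distance between the grasp point and jar below 0.07 m and linear speed of jar above 0.12 m/s and x of jar in the frame of chute above -0.06 m), for 0.35 s.
4. the hand slows the jar gradually: at the jar while it still rolls between 0.03 and 0.11 m/s, for 0.2 s (distance between the grasp point and jar below 0.07 m and linear speed of jar between 0.03 and 0.11 m/s), for 0.2 s.
5. the jar is kept still on the green band by the fingers for 3 s (x of jar in the frame of window between -0.018 and 0.018 m and z of jar in the frame of window between -0.008 and 0.008 m and linear speed of jar below 0.03 m/s and distance between the grasp point and jar below 0.07 m), for 3 s.
At the end, for the whole second after the job is handed in: The jar's axis is within 18 mm of the middle of the green band along the chute, the jar lies on the chute floor, slower than 0.03 m/s, held there against the slope by the fingers (tool point within 70 mm of the jar's centre), the lever still pushed over (all of step 5 and value of joint release above 0.7 rad); the arm keeps its last pose, push and grip.
It fails at once if the jar is knocked or squeezed while rolling (more than 8 N from the robot while it moves faster than 0.05 m/s) ((contact force between jar and the fingers above 8 N or contact force between jar and the arm above 8 N) and linear speed of jar above 0.05 m/s).
It fails at once if the jar reaches the open end of the chute (x of jar in the frame of chute above 0.19 m).
It fails at once if the jar is lifted off or leaves the chute (z of jar in the frame of window above 0.04 m or height (world z) of jar below 0.06 m).
It fails at once if the robot touches the jar above the yellow mark ((contact force between jar and the fingers above 0.3 N or contact force between jar and the arm above 0.3 N) and x of jar in the frame of chute below -0.09 m).
It fails at once if an amber reagent bottle is disturbed (moved more than 30 mm) (distance of any of reagent1, reagent3 from where it was at the start of the episode above 0.03 m).
It also fails if it takes over 32 s, if anything falls off the work surface, if the arm or the gripper's body presses on something with over 40 N, if the wrist force passes 120 N, or if a joint passes its speed limit or range.

## Working session

There is one attempt and no reset: what is moved stays moved. The work goes in short steps, Python scripts to look and compute and a tool call to move; the robot and the scene stay as the last step left them, time stands still between calls to the robot, and variables do not carry over. Pictures are saved under pics/ and viewed, at most 10 in all, crops included, and the job is handed in when it is done.

Besides the shell and the picture viewer there is one more tool, called after ">>>" in YAML: its name, and indented under it one key for each argument. jog_arm: Moves the arm, as the interface text tells. Shifts and turns lie within -1 to 1; 1 stands for 12 cm of shift or 45 degrees of turn. Its arguments: {"type":"object","properties":{"steps":{"type":"array","items":{"type":"array","items":{"type":"array","items":{"type":"number"}}}}},"required":["steps"]}

```bash
mkdir -p pics; cat > h.py <<'E'
import numpy as np, cv2
from workcell import env
def save(c,n): cv2.imwrite('pics/'+n,c['img'][:,:,::-1])
def ray(c,uv):
    K=np.array(c['intrinsics']);R=np.array(c['R']);t=np.array(c['t'])
    d=R.T@np.linalg.solve(K,[uv[0],uv[1],1.]);return -R.T@t,d
def atz(c,uv,z):
    o,d=ray(c,uv);return o+d*(z-o[2])/d[2]
def proj(c,X):
    p=np.array(c['intrinsics'])@(np.array(c['R'])@np.array(X)+np.array(c['t']));return p[:2]/p[2]
E
python3 - <<'E'
from h import *
a=env.capture('scene');b=env.capture('side')
cv2.imwrite('pics/a.png',np.vstack([a['img'],b['img']])[:,:,::-1][:, :, :].copy() if 0 else cv2.resize(np.vstack([a['img'],b['img']])[:,:,::-1],(480,600)))
save(a,'s.png');save(b,'d.png')
Z=dict(mark=.0587,gate_top=.083,window=.082,open_end=.0497,jar=.092,release_tip=.092,reagent1=0,reagent3=0)
for n,c in(('scene',a),('side',b)):
  for k in Z:
    for r in env.spot_point(k,c)[:2]: print(n,k,np.round(r['uv']),round(r['conf'],2),atz(c,r['uv'],Z[k]).round(3))
s=env.observe();print(s['t'],s['eef_pos'],s['tcp_rot'],s['gripper_width'])
E
```

```text
scene mark [283. 194.] 0.85 [ 0.532 -0.103  0.059]
scene mark [187. 190.] 0.44 [ 0.521 -0.401  0.059]
scene gate_top [256. 190.] 0.48 [ 0.539 -0.182  0.083]
scene gate_top [349. 199.] 0.36 [0.574 0.097 0.083]
scene window [350. 200.] 0.88 [0.575 0.1   0.082]
scene window [243. 187.] 0.67 [ 0.526 -0.223  0.082]
scene open_end [378. 212.] 0.56 [0.592 0.184 0.05 ]
scene jar [192. 211.] 0.84 [ 0.632 -0.352  0.092]
scene jar [222. 251.] 0.7 [ 0.77  -0.24   0.092]
scene release_tip [311. 161.] 0.56 [ 0.422 -0.02   0.092]
scene reagent1 [184. 191.] 0.83 [ 0.471 -0.438  0.   ]
scene reagent1 [459. 196.] 0.68 [0.484 0.453 0.   ]
scene reagent3 [184. 191.] 0.83 [ 0.471 -0.438  0.   ]
scene reagent3 [459. 196.] 0.68 [0.484 0.453 0.   ]
side mark [397. 352.] 0.72 [ 0.447 -0.456  0.059]
side mark [338. 243.] 0.58 [ 0.545 -0.11   0.059]
side window [305. 193.] 0.62 [0.58  0.116 0.082]
side open_end [290. 189.] 0.76 [0.574 0.201 0.05 ]
side jar [359. 254.] 0.89 [ 0.543 -0.202  0.092]
side jar [306. 193.] 0.68 [0.577 0.101 0.092]
side release_tip [286. 228.] 0.48 [ 0.441 -0.006  0.092]
side reagent1 [398. 352.] 0.82 [ 0.478 -0.434  0.   ]
side reagent1 [239. 178.] 0.7 [0.488 0.435 0.   ]
side reagent3 [398. 352.] 0.82 [ 0.478 -0.434  0.   ]
side reagent3 [239. 178.] 0.7 [0.488 0.435 0.   ]
0.9 [0.25364973 0.51605587 0.2500144 ] [2.26433379e-01 9.74026654e-01 4.12946562e-05 9.18393607e-06] 0.995888271172029
```

View pics/s.png

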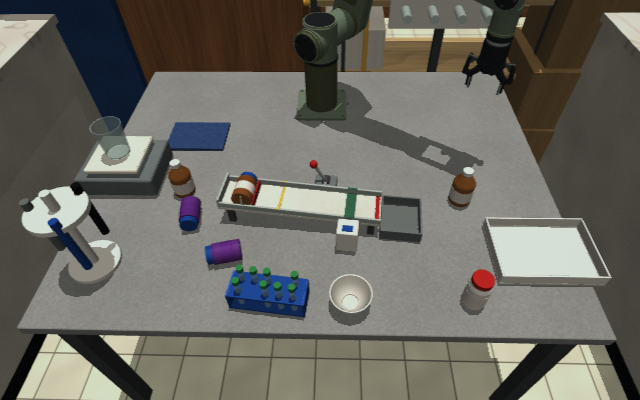

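View pics/d.png

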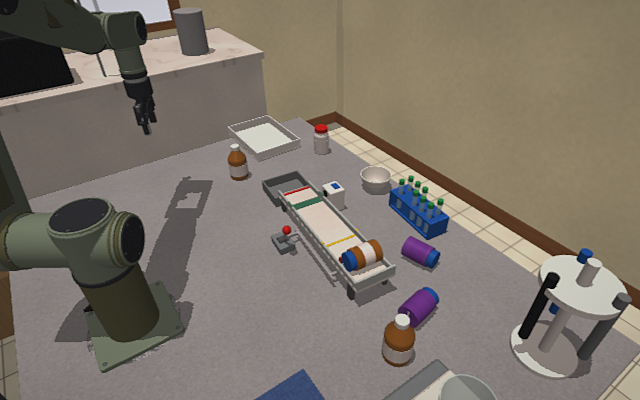

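```bash
cat > fit.py <<'E'
from h import *
from scipy.optimize import least_squares
def cen(c,lo,hi,box):
    x0,y0,x1,y1=box;h=cv2.cvtColor(c['img'],cv2.COLOR_RGB2HSV)[y0:y1,x0:x1]
    m=cv2.inRange(h,lo,hi);n,l,s,ce=cv2.connectedComponentsWithStats(m)
    k=1+np.argmax(s[1:,4]);return ce[k]+[x0,y0],s[k]
def W(p,x,y,z): 
    c,s=np.cos(p[2]),np.sin(p[2]);return np.array([p[0]+c*x-s*y,p[1]+s*x+c*y,z])
E
python3 - <<'E'
from fit import *
a=env.capture('scene');b=env.capture('side')
obs=[]
fl=lambda x:.056-.03*x
for c,bx in((a,dict(y=(270,180,300,225),g=(335,185,365,225),k=(300,152,325,172))),(b,dict(y=(315,220,365,260),g=(290,190,330,215),k=(275,220,297,240)))):
    for n,lo,hi,X in(('y',(22,110,100),(34,255,255),(-.09,0,fl(-.09)+.002)),('g',(55,90,30),(90,255,200),(.12,0,fl(.12)+.002)),('k',(0,150,90),(8,255,255),(-.008,.125,.092))):
        uv,s=cen(c,lo,hi,bx[n]);print(n,uv.round(1),s);obs.append((c,uv,X,n))
f=lambda p:np.concatenate([proj(c,W(p,*X))-uv for c,uv,X,n in obs])
r=least_squares(f,[.555,0,1.37],loss='soft_l1');print(r.x,r.fun.reshape(-1,2).round(1))
p=r.x
for n,X in dict(jar=(-.198,0,.092),window=(.12,0,.082),knob=(-.008,.125,.092),end=(.21,0,.05)).items(): print(n,W(p,*X).round(4))
def draw(c,box,k):
    im=c['img'].copy()[:,:,::-1].copy();x0,y0,x1,y1=box
    im=cv2.resize(im[y0:y1,x0:x1],None,fx=k,fy=k,interpolation=cv2.INTER_CUBIC)
    for X in[(x,y,fl(x)+(.018 if y else 0)) for x in(-.27,-.09,.12,.21) for y in(-.055,0,.055)]+[(-.198,0,fl(-.198)+.03),(-.008,.125,.092)]:
        u=(proj(c,W(p,*X))-[x0-.5,y0-.5])*k;cv2.circle(im,tuple(int(v) for v in u),2,(255,0,255),-1)
    return im
A=draw(a,(210,145,410,245),4);B=draw(b,(250,160,410,300),4)
cv2.imwrite('pics/c1.png',A);cv2.imwrite('pics/c2.png',B)
E
```

```text
y [280.7 198.3] [ 6  7  9 23 50]
g [350.1 205.3] [ 10   8  11  25 209]
k [313.1 163.1] [10  8  7  7 37]
y [340.2 240.4] [11 14 30 13 47]
g [307.  202.7] [  3   7  29  12 128]
k [286.2 229.3] [ 8  6  8  8 52]
[ 0.5625268  -0.01758032  1.46448048] [[-0.1  0. ]
 [-0.2  0.6]
 [ 0.2  1.3]
 [-0.6  0.1]
 [-0.8  0. ]
 [ 0.3  0.5]]
jar [ 0.5415 -0.2145  0.092 ]
window [0.5753 0.1017 0.082 ]
knob [ 0.4374 -0.0123  0.092 ]
end [0.5848 0.1912 0.05  ]
```

View pics/c1.png

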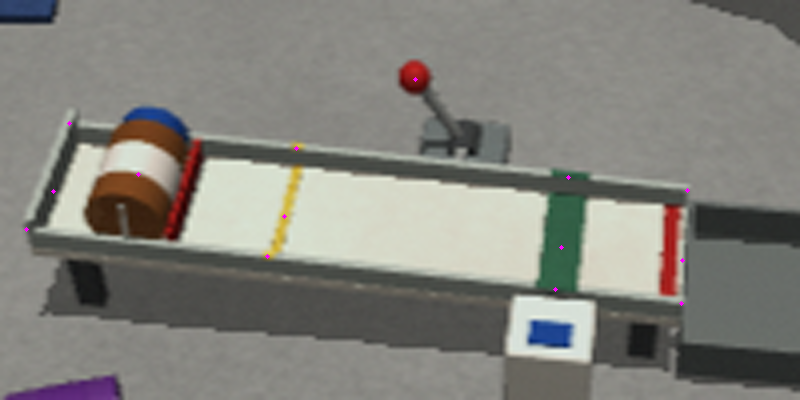

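View pics/c2.png

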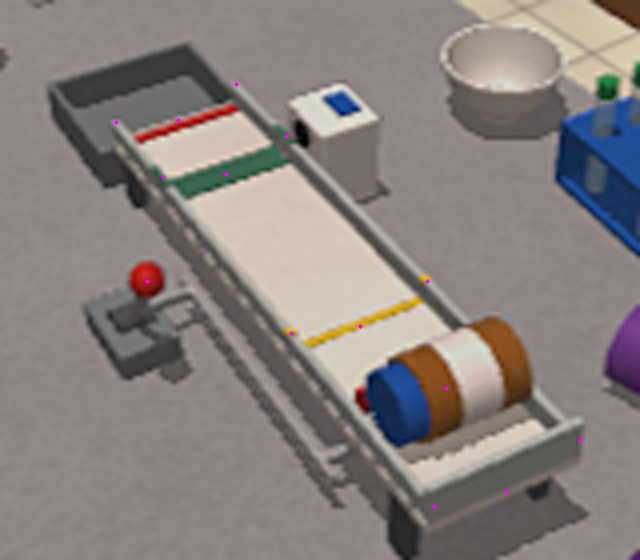

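The jar is the amber one with the blue cap in the chute (scene 244,188; side 359,254). The two purple ones (scene 190,211 and 222,251) lie on the table and are look-alikes. The fitted chute pose lands on every feature in both crops, to within about 1 px.

>>> jog_arm:
  steps:
    - [[0,0,1,-0.96,-0.96,0,-1],[0,0,1,-0.96,-0.96,0,-1],[0,0,1,-0.96,-0.96,0,-1],[0,0,1,-0.96,-0.96,0,-1],[0,0,1,-0.96,-0.96,0,-1]]

```text
t: 1.62
eef_pos: [0.3065, 0.3615, 0.2502]
tcp_rot: [0.582, 0.813, 0.0, 0.0]
force: [-0.2, 0.4, -0.4]
gripper_width: -0.0
finger_force: 0.0
```

```bash
cat >> fit.py <<'E'
from scipy.spatial.transform import Rotation as Ro
P=np.array([.5625,-.0176,1.4645])
def where():
    s=env.observe();e=np.array(s['eef_pos']);R=Ro.from_quat(s['tcp_rot']);c,n=np.cos(P[2]),np.sin(P[2])
    d=e[:2]-P[:2];print('t',round(s['t'],2),'chute xyz mm',np.round(1000*np.array([c*d[0]+n*d[1],-n*d[0]+c*d[1],e[2]]),1),'w',round(s['gripper_width'],2),'F',np.round(s['force'],1));return e,R
def to(x,y,z):
    e,R=where();g=R.inv().apply(W(P,x,y,z)-e)/.12
    T=Ro.from_matrix(np.array([[np.cos(P[2]),np.sin(P[2]),0],[np.sin(P[2]),-np.cos(P[2]),0],[0,0,-1]]))
    print('shift',g.round(3),'turn',((R.inv()*T).as_rotvec()/np.deg2rad(45)).round(3))
E
python3 -c "
from fit import *
to(-.055,.125,.25)"
```

```text
t 1.62 chute xyz mm [349.8 294.8 250.2] w -0.0 F [-0.2  0.4 -0.4]
shift [-3.656e+00 -1.350e-01  1.000e-03] turn [ 0.001 -0.001  0.553]
```

>>> jog_arm:
  steps:
    - [[0,0,0.553,-1,-0.04,0,-1],[0,0,0.553,-1,-0.04,0,-1],[0,0,0.553,-1,-0.04,0,-1]]

```text
t: 2.0
eef_pos: [0.3414, 0.2443, 0.2501]
tcp_rot: [0.745, 0.667, -0.0, 0.0]
force: [0.5, 0.8, 0.5]
gripper_width: 0.001
finger_force: 0.0
```

```bash
python3 -c "
from fit import *
to(-.055,.125,.25)"
```

```text
t 2.0 chute xyz mm [236.9 247.7 250.1] w 0.0 F [0.5 0.8 0.5]
shift [-2.428  1.033  0.003] turn [ 0.001  0.001 -0.006]
```

>>> jog_arm:
  steps:
    - [[0,0,0,-0.8,0.4,0,-1],[0,0,0,-0.81,0.4,0,-1]]

```text
t: 2.25
eef_pos: [0.3784, 0.1443, 0.2503]
tcp_rot: [0.742, 0.67, 0.0, 0.0]
force: [1.3, -0.1, -0.5]
gripper_width: -0.002
finger_force: 0.0
```

>>> jog_arm:
  steps:
    - [[0,0,0,-0.81,0.4,0.3,-1],[0,0,0,-0.81,0.4,0.3,-1]]

```text
t: 2.5
eef_pos: [0.4163, 0.0419, 0.214]
tcp_rot: [0.742, 0.67, 0.001, 0.001]
force: [1.0, 0.2, 0.1]
gripper_width: -0.001
finger_force: 0.0
```

>>> jog_arm:
  steps:
    - [[0,0,0,-0.81,0.23,0.5,-1],[0,0,0,-0.81,0.23,0.5,-1],[0,0,0,-0.81,0.23,0.5,-1]]

```text
t: 2.88
eef_pos: [0.4316, -0.058, 0.1519]
tcp_rot: [0.744, 0.668, -0.001, -0.002]
force: [-0.8, 0.1, 0.3]
gripper_width: 0.001
finger_force: 0.0
```

```bash
python3 -c "
from fit import *
to(-.045,.125,.093)
c=env.capture('scene');cv2.imwrite('pics/e.png',cv2.resize(c['img'][100:250,200:400,::-1],None,fx=3,fy=3))"
```

```text
t 2.88 chute xyz mm [-54.1 125.9 151.9] w 0.0 F [-0.8  0.1  0.3]
shift [0.076 0.009 0.491] turn [-0.006 -0.001 -0.002]
```

View pics/e.png

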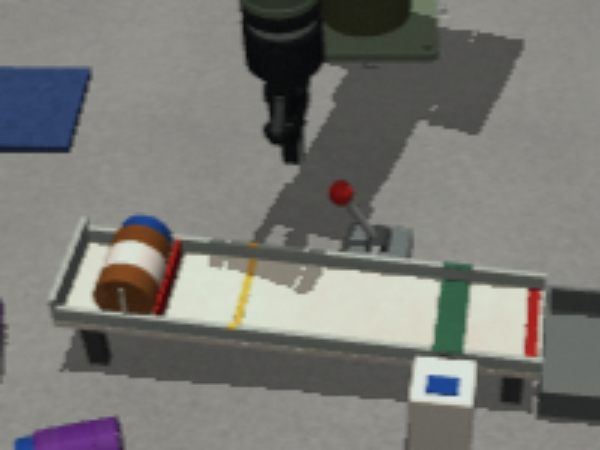

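>>> jog_arm:
  steps:
    - [[0,0,0,0,0,0.13,-1],[0,0,0,0,0,0.25,-1],[0,0,0,0,0,0.37,-1],[0,0,0,0,0,0.49,-1]]

```text
t: 3.42
eef_pos: [0.4323, -0.0557, 0.0941]
tcp_rot: [0.743, 0.669, -0.0, -0.0]
force: [0.8, 0.3, 0.3]
gripper_width: -0.002
finger_force: 0.0
```

```bash
python3 -c "
from fit import *
s=env.observe();print(np.round(s['qd'],3))
to(-.045,.125,.093)
env.capture('side');s=env.observe();print(np.round(s['qd'],3))
to(-.045,.125,.093)"
```

```text
[-0.007  0.209  0.068 -0.    -0.277  0.   ]
t 3.42 chute xyz mm [-51.7 125.4  94.1] w -0.0 F [0.8 0.3 0.3]
shift [0.056 0.004 0.009] turn [-0.    -0.     0.002]
[-0.005 -0.018  0.004 -0.     0.067 -0.   ]
t 3.48 chute xyz mm [-51.5 126.9  92.4] w -0.0 F [ 0.1  0.2 -1. ]
shift [ 0.054  0.016 -0.005] turn [-0.005 -0.001  0.002]
```

>>> jog_arm:
  steps:
    - [[0,0,0,0.1,0,0,-1],[0,0,0,0.2,0,0,-1],[0,0,0,0.3,0,0,-1],[0,0,0,0.4,0,0,-1],[0,0,0,0.5,0,0,-1],[0,0,0,0.6,0,0,-1],[0,0,0,0.69,0,0,-1],[0,0,0,0.77,0,0,-1],[0,0,0,0.7,0,-0.15,-1],[0,0,0,0.64,0.33,-0.17,-0.1],[0,0,0,0.58,0.66,-0.17,-0.1],[0,0,0,0.52,0.98,-0.17,-0.1]]

```text
t: 4.97
eef_pos: [0.5573, -0.0065, 0.1156]
tcp_rot: [0.744, 0.669, 0.0, -0.0]
force: [-0.4, 0.0, 0.1]
gripper_width: 0.447
finger_force: 0.0
```

```bash
cat > look.py <<'E'
from fit import *
import sys
def jar(c,box,sv=None):
    h=cv2.cvtColor(c['img'],cv2.COLOR_RGB2HSV);m=cv2.inRange(h,(5,120,50),(16,255,200))
    roi=np.zeros_like(m);fl=lambda x:.056-.03*x
    pts=[proj(c,W(P,x,y,fl(x)+z)) for x in(-.24,.19) for y in(-.05,.05) for z in(.0,.06)]
    cv2.fillConvexPoly(roi,cv2.convexHull(np.array(pts,np.float32)).astype(np.int32),255)
    m&=roi;v,u=np.nonzero(m);u=np.array([(u.min()+u.max())/2,(v.min()+v.max())/2]) if 0 else np.array([u.mean(),v.mean()])
    # x on axis whose glass-centre projection is nearest
    xs=np.linspace(-.22,.18,401);d=[np.linalg.norm(proj(c,W(P,x,-.009,fl(x)+.03))-u) for x in xs];i=np.argmin(d)
    return xs[i]*1000,d[i],len(v)
e,R=where()
for n in('scene','side'):
    c=env.capture(n);t=c.get('t');print(n,jar(c,None),env.observe()['t'])
    if len(sys.argv)>1 and n in sys.argv[1]: cv2.imwrite('pics/'+sys.argv[2],cv2.resize(c['img'][130:280,210:410,::-1],None,fx=3,fy=3))
to(.0,0,.093)
E
python3 look.py scene f.png
```

```text
t 4.97 chute xyz mm [ 10.5   6.4 115.6] w 0.45 F [-0.4  0.   0.1]
scene (np.float64(-131.0), np.float64(0.8558285924041179), 352) 5.025
side (np.float64(-126.0), np.float64(3.0756037651622297), 314) 5.075
t 5.08 chute xyz mm [  9.6   3.5 116.1] w 0.45 F [-0.1 -0.3  0.7]
shift [-0.08   0.029  0.193] turn [ 0.005  0.    -0.001]
```

View pics/f.png

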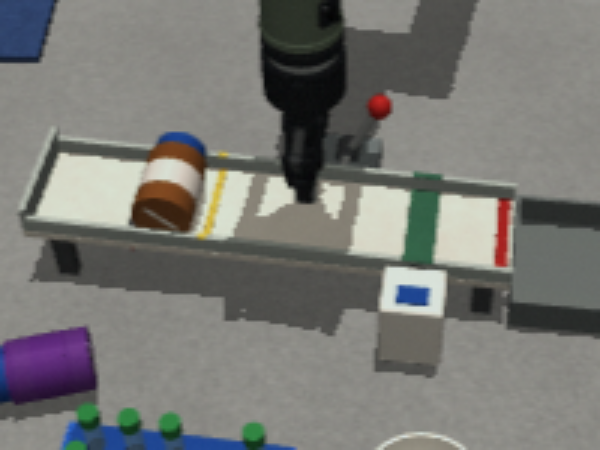

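>>> jog_arm:
  steps:
    - [[0,0,0,0,0.03,0.15,-0.1],[0,0,0,0,0.03,0.23,-0.1]]

```text
t: 5.32
eef_pos: [0.5573, -0.0063, 0.0856]
tcp_rot: [0.743, 0.669, -0.001, -0.002]
force: [-0.3, 0.4, -0.4]
gripper_width: 0.451
finger_force: 0.0
```

```bash
sed -i "s/for n in('scene','side')/for n in(sys.argv[3:] or ['scene','side'])/" look.py; python3 look.py scene g.png scene
```

```text
t 5.33 chute xyz mm [10.7  6.3 85.6] w 0.45 F [-0.3  0.4 -0.4]
scene (np.float64(-89.0), np.float64(0.7149646174327915), 356) 5.375
t 5.38 chute xyz mm [10.8  7.3 84.5] w 0.45 F [-0.5  0.2 -0.9]
shift [-0.09   0.06  -0.071] turn [-0.008 -0.001  0.001]
```

View pics/g.png

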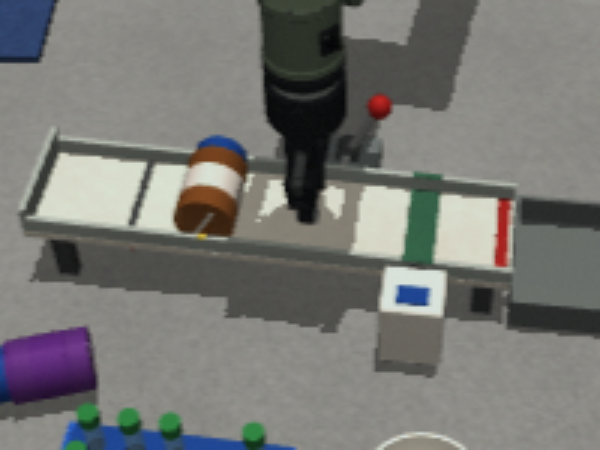

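>>> jog_arm:
  steps:
    - [[0,0,0,0,0.03,0,-0.1],[0,0,0,0.025,0.05,0,-0.1],[0,0,0,0.135,0.05,0,-0.1],[0,0,0,0.275,0.05,0,-0.1],[0,0,0,0.43,0.05,0,-0.1],[0,0,0,0.585,0.05,0,-0.1],[0,0,0,0.735,0.05,0,-0.1],[0,0,0,0.875,0.05,0,-0.1],[0,0,0,0.99,0.05,0,-0.1]]

```text
t: 6.5
eef_pos: [0.5782, 0.1117, 0.088]
tcp_rot: [0.743, 0.669, -0.0, 0.0]
force: [0.8, -0.5, 0.1]
gripper_width: 0.451
finger_force: 0.0
```

>>> jog_arm:
  steps:
    - [[0,0,0,0.095,0,0,-0.1],[0,0,0,0.17,0,0,-0.1],[0,0,0,0.225,0,0,-0.1],[0,0,0,0.255,0,0,-0.1],[0,0,0,0.265,0,0,-0.1],[0,0,0,0.265,0,0,-0.1],[0,0,0,0.265,0,0,-0.1]]

```text
t: 7.38
eef_pos: [0.5815, 0.1419, 0.088]
tcp_rot: [0.744, 0.669, 0.0, -0.0]
force: [-1.0, 0.4, 0.3]
gripper_width: 0.45
finger_force: 0.2
```

```bash
python3 look.py scene i.png scene side
```

```text
t 7.38 chute xyz mm [160.6  -2.   88. ] w 0.45 F [-1.   0.4  0.3]
scene (np.float64(117.00000000000001), np.float64(0.5159045875621191), 358) 7.425
side (np.float64(114.00000000000001), np.float64(2.617327521957323), 241) 7.475
t 7.47 chute xyz mm [160.6  -2.   88. ] w 0.45 F [-0.   0.9 -0.3]
shift [-1.339 -0.017 -0.041] turn [0. 0. 0.]
```

View pics/i.png

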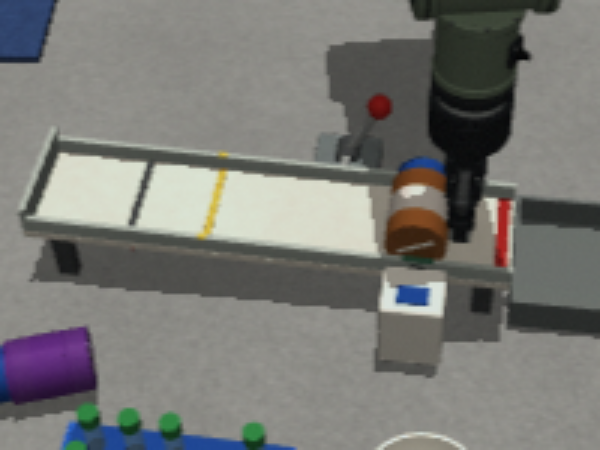

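The jar (crop 418,215) is resting against the fingers on the green band, and the lever is over. I'll hold it there.

>>> jog_arm:
  steps:
    - [[0,0,0,0,0,0,-0.1],[0,0,0,0,0,0,-0.1],[0,0,0,0,0,0,-0.1],[0,0,0,0,0,0,-0.1],[0,0,0,0,0,0,-0.1],[0,0,0,0,0,0,-0.1],[0,0,0,0,0,0,-0.1],[0,0,0,0,0,0,-0.1],[0,0,0,0,0,0,-0.1],[0,0,0,0,0,0,-0.1],[0,0,0,0,0,0,-0.1],[0,0,0,0,0,0,-0.1]]

```text
t: 8.98
eef_pos: [0.5815, 0.1421, 0.088]
tcp_rot: [0.743, 0.669, 0.0, 0.0]
force: [0.5, -0.6, 0.5]
gripper_width: 0.451
finger_force: 0.0
```

>>> jog_arm:
  steps:
    - [[0,0,0,0,0,0,-0.1],[0,0,0,0,0,0,-0.1],[0,0,0,0,0,0,-0.1],[0,0,0,0,0,0,-0.1],[0,0,0,0,0,0,-0.1],[0,0,0,0,0,0,-0.1],[0,0,0,0,0,0,-0.1],[0,0,0,0,0,0,-0.1],[0,0,0,0,0,0,-0.1],[0,0,0,0,0,0,-0.1],[0,0,0,0,0,0,-0.1],[0,0,0,0,0,0,-0.1]]

```text
t: 10.48
eef_pos: [0.5815, 0.1421, 0.088]
tcp_rot: [0.743, 0.669, 0.0, -0.0]
force: [0.1, -0.2, 0.2]
gripper_width: 0.451
finger_force: 0.0
```

>>> jog_arm:
  steps:
    - [[0,0,0,0,0,0,-0.1],[0,0,0,0,0,0,-0.1],[0,0,0,0,0,0,-0.1],[0,0,0,0,0,0,-0.1],[0,0,0,0,0,0,-0.1],[0,0,0,0,0,0,-0.1],[0,0,0,0,0,0,-0.1],[0,0,0,0,0,0,-0.1]]

```text
t: 11.48
eef_pos: [0.5815, 0.1421, 0.088]
tcp_rot: [0.743, 0.669, -0.0, -0.0]
force: [-0.2, 0.4, 0.6]
gripper_width: 0.449
finger_force: 0.0
```

```bash
python3 look.py x x scene && python3 -c "
from h import *
print(env.hand_in())"
```

```text
t 11.47 chute xyz mm [160.8  -1.9  88. ] w 0.45 F [-0.2  0.4  0.6]
scene (np.float64(117.00000000000001), np.float64(0.5418049710717033), 356) 11.525
t 11.53 chute xyz mm [160.8  -1.9  88. ] w 0.45 F [-0.6  0.  -1. ]
shift [-1.34  -0.017 -0.042] turn [-0.    -0.     0.001]
the job is handed in; nothing more can be done
None
```

I handed the job in with the jar held still by the fingers on the green band, about 3 mm uphill of its middle, for over 4 s, and the lever still over; the hand-in returned no verdict, and I did not measure the jar's speed or contact force while braking it.

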